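Re-deck a parts-shelf tray: hook the tongued panel in and click it down

TASK

Fit the loose tongued shelf panel into the gap in the steel tray: hold it tilted with its free edge up, slide the tongue into the groove of the fixed board, then lower the free edge and press it down until it clicks under the orange spring catch and the panel lies flat, its ends in line with the fixed board's. Feel your way: slide the tongue in with a light hand (more than about 20 N between panel and tray bruises the groove), never force the panel harder than about 35 N after that, leave the other things on the bench alone, and let go.

Things in the scene. Friction and masses are not known exactly. Their poses are not given: they have to be found in the camera images.
- bay: Fixed steel tray 246 x 206 mm, 14 mm rim, with a brown wooden deck in it. Origin on the table below the nominal groove mouth; x runs across the gap to the catch, y along the groove, z up (mm). The deck, catch included, is bolted through slots up to 8 mm off nominal along x, either way; the poses do not show this, so feel for it. It stays put when pushed.
- groove_nominal (a point): Nominal middle of the groove mouth (bay x 0, z 29.5), bay axes; the real one is up to 8 mm off in x. Groove: in the +x face of the fixed board (x -70 to 0, y -90 to 90, top z 40), full length, z 24 to 35, 14 deep; upper lip z 35 to 40. Tongue enters pointing down, panel tilted 12 to 15 degrees (clear of the catch), until its top shoulder edge meets the lip; 5 to 8 N is plenty.
- rail_nominal (a point): Nominal middle of the top inner edge of the far rail (bay x 122, z 40), bay axes, off in x together with the groove. Rail x 122 to 142. Before it a ledge (x 94 to 122, top z 28) carries the panel's free edge. The gap, x 0 to 122, is too short for panel and tongue to go in flat. Home, the panel's underside is at z 16, top at 40, shoulder 0 to 2 mm from the fixed board.
- catch (a joint): Orange spring catch mid-rail (y -20 to 20), in a grey housing, top z 51: m pushed back along +x, 0 at rest, 2 N + 0.5 N/mm. Tip 5 mm out over the gap at z 41, ramp of 60 degrees above it to z 49. The hooked panel can be left resting on the ramp, tilted about 8 degrees; pressing near its free edge with 3 to 15 N drives the catch back 3 to 5 mm, then it springs out over the panel.
- panel_grip (a point): Centre of the black grip block on the loose pale wooden panel (0.3 to 0.55 kg), which starts flat on the table. x points to the free edge, y along the tongue, z up. Block 24 mm (x) by 90 mm (y) by 40 mm high; its centre is 20 mm above the panel's top, 44 mm above its underside and 52 mm in x from the shoulder (the slab's edge at the tongue).
- panel_tongue (a point): Middle of the tongue's front edge, axes as panel_grip: 64 mm back from it and 33 mm below it. The tongue is 180 mm long, sticks out 12 mm from the shoulder and is 6 mm thick, from 8 to 14 mm above the panel's underside. The slab is 24 mm thick, 180 mm in y.
- panel_edge (a point): Middle of the free edge's top corner, axes as panel_grip: 120 mm from the shoulder, 68 mm on from panel_grip and 20 mm below it. The last 38 mm of the panel is a lap, only its upper 12 mm thick. The panel's top is clear between the block and this edge, 56 mm, to press on.
- carton_orange: White and orange filter carton, 75 x 75 x 95 mm, a bystander to leave alone; origin at its underside's centre.
- carton_blue: Blue parts carton, 70 x 130 x 60 mm, a bystander to leave alone; origin at its underside's centre.
- filter_can: Blue oil filter can, 76 mm across, 100 mm high, a bystander to leave alone; origin at its underside's centre.
- bearing: Steel bearing ring, 62 mm across, 18 mm high, a bystander to leave alone; origin at its underside's centre.
- screwdriver: Screwdriver, lying on the bench, a bystander to leave alone; origin at its underside's centre.
- mallet: Hammer, lying on the bench, a bystander to leave alone; origin at its underside's centre.
Mind the look-alikes: they are no part of the job. There is more than one size of the part that bears panel_grip; the job needs the smaller.

How it is judged:
On the way, in this order (a step that is already met when the one before it is completed fails the run):
1. the tongue is in the groove while the panel is still tilted, free edge up (angle between panel_grip's own z axis and vertical between 0.06 and 0.35 rad and x of panel_tongue in the frame of bay between -0.023 and 0.002 m and z of panel_tongue in the frame of bay between 0.023 and 0.034 m), for 0.1 s.
2. the panel lies flat in the gap with the catch sprung out over it (angle between panel_grip's own z axis and vertical below 0.025 rad and z of panel_grip in the frame of bay between 0.0583 and 0.0617 m and z of panel_tongue in the frame of bay between 0.0252 and 0.0288 m and x of panel_grip in the frame of bay between 0.0415 and 0.0645 m and y of panel_grip in the frame of bay between -0.01 and 0.01 m and value of joint catch below 0.0015 m), for 0.2 s.
At the end, for the whole second after the job is handed in: The panel lies flat (within 0.025 rad) and flush in the gap (height within about 1.7 mm), its tongue in the groove, its ends within 10 mm of the fixed board's, the catch sprung back out over its free edge (within 1.5 mm of rest), and nothing touched by the robot (all of step 2).
It fails at once if the panel is forced: more than 42 N between panel and tray (contact force between panel and bay above 42 N).
It fails at once if the tongue is rammed: more than 22 N between panel and tray while the panel is still tilted over 0.17 rad (10 degrees) (contact force between panel and bay above 22 N and angle between panel_grip's own z axis and vertical above 0.17 rad).
It fails at once if a bystander is disturbed (moved over 20 mm) (distance of any of carton_orange, carton_blue, filter_can, bearing, screwdriver, mallet from where it was at the start of the episode above 0.02 m).
It also fails if it takes over 69 s, if anything falls off the work surface, if the arm or the gripper's body presses on something with over 40 N, if the wrist force passes 120 N, or if a joint passes its speed limit or range.

ROBOT

A 7-joint arm with a two-finger parallel gripper is mounted at the origin on the work surface. World frame = base frame: x ahead of the robot, y to its left, z up, the work surface at z = 0. Lengths are in m, angles in rad, forces in N, time in s.
With the tool pointing down it reaches from about 0.4 to 0.9 m from the base axis. Payload 5.6 kg.
Tool frame: the origin (TCP) lies midway between the tips of the shut fingers; the grasp point (between the pads) lies 19 mm behind it; y points along the fingers, z is the direction in which the jaws open and shut, and the axes are right-handed (so a half turn about y gives the same grasp; the last joint's range is limited). The gripper opens to 92 mm and grips with 3 to 60 N. Pads are 20 mm wide; open, the fingers measure 128 mm over their backs; the gripper's body (75 mm by 189 mm) begins 69 mm behind the grasp point.
Start: joints at [-1.393, 0.468, -0.012, 1.603, 0.006, 1.071, -0.056], TCP at [0.142, 0.634, 0.215] pointing down, gripper open.
Joint ranges: [-2.53, 2.53], [-0.31, 2.02], [-1.57, 1.55], [0.28, 2.44], [-1.29, 4.43], [0.15, 1.84], [-2.92, 2.92]. Speed limits (rad/s): [2.57, 2.57, 3.14, 3.14, 3.14, 3.14, 3.14].

INTERFACE

Orientations are given as a 3x3 rotation matrix whose columns are the frame's x, y, z axes.
In Python, from station import env, effector, solver, viewer, workorder, search_frame, tip_of gives the robot as it stands. Calls block until the motion is done:
- env.reach(position, orientation): joint-space move of the TCP to a pose.
- env.movel(position, frame=None, rate=0.15): straight line of the TCP; frame=None keeps the orientation; rate is the mean speed in m/s.
- env.goto_joints(angles): joint-space move.
- effector.release() and effector.grasp(squeeze=None): open the fingers fully, or close them until they stop; squeeze is the grip in N (None keeps the last).
- env.pause(seconds).
- solver.inverse_kinematics(position, orientation): joint angles nearest the present ones, or None.
- env.sense(): the state.
- viewer.read_camera(name): name is "scene" or "top" or "wrist"; returns (picture, depth): 480x640x3 uint8, red, green, blue; 480x640 float32, m along the optical axis (not along the pixel's ray), 0 where there is no reading.
- viewer.camera_info(name): a dict with "intrinsics" (3x3 intrinsics, pixels), "eye" and "rotation" of the camera in the world; the wrist camera has in their place "T_tool_cam" (4x4, takes a point from camera to tool coordinates, whose origin is the TCP and whose axes are the tool frame's). Camera axes: x right, y up, looking along -z (the intrinsics and any distortion apply to the point x, -y, -z); pixel columns grow to the right and rows downward; lengths in m; the calibration is good to about 2 mm. A picture is of the moment at which its call begins: read the wrist's pose just before it. camera_info takes no time and is no camera call.
A pose or a line that the arm cannot do raises env.PlanningError and nothing moves.
- workorder.finish_job(): hands the job in, once; it reports no verdict.
Trained networks look in the newest picture that a camera, given by its name, has taken for a name from the list of things; names that differ only in an ending like _2 or _b are one class to them, and where a whole thing is asked for, a point or a joint stands for the part that bears it (a point fixed in the world has none). Each returns a list of dicts, best first, with "score" (0 to 1); they miss things now and then, are a little off and sometimes report something else, mostly with a low value. They report only what shows in the picture. A call takes as long as a camera call. They do not tell look-alikes from the thing itself.
- search_frame(camera, name): "at" ([x, y, z] in m, in world coordinates, good to about 4 mm: the middle of the surface that is visible of it).
- tip_of(camera, name): "at" ([x, y, z] in m, in world coordinates, good to about 4 mm: a listed point, or the origin of a listed thing).
The state is a dict: "t": time; "joint_positions": joint angles; "joint_velocities": joint speeds; "tau": joint torques, N m; "ee_pos": TCP position; "tcp_rot": TCP orientation; "wrist_force": force on the tool from outside, world axes, zero at the start; "moment": the same for the moment, N m; "gripper_width": finger opening in m.
Only numpy, scipy, OpenCV 4.12 (cv2) and the standard library are available. Lean on these libraries where they do the work, as an engineer would, in place of code of your own. Each camera call takes 0.05 s, during which the arm holds its last target. There are 200 camera calls.

## Working session

There is one attempt and no reset: what is moved stays moved. The work goes in short steps, each a Python script; the robot and the scene stay as the last script left them, time stands still between calls to the robot, and variables do not carry over. Pictures are saved under pics/ and viewed, about 8 in all and at most 12, crops included, and the job is handed in when it is done.

```bash
ls; mkdir -p pics
python3 - <<'E'
from station import *
import cv2, numpy as np
s=env.sense(); print({k:np.round(v,3) for k,v in s.items()})
for c in ["top","scene"]:
    p,d=viewer.read_camera(c); cv2.imwrite(f"pics/{c}0.png",p[:,:,::-1]); np.save(f"pics/{c}0d.npy",d)
    print(c,viewer.camera_info(c))
    for n in ["bay","groove_nominal","rail_nominal","catch","panel_grip","panel_tongue","panel_edge","carton_orange","carton_blue","filter_can","bearing","screwdriver","mallet"]:
        print(n,[(np.round(r["at"],3).tolist(),round(r["score"],2)) for r in tip_of(c,n)])
E
```

```text
pics
{'t': np.float64(0.0), 'joint_positions': array([-1.393,  0.468, -0.012,  1.604,  0.006,  1.071, -0.056]), 'joint_velocities': array([-0.001, -0.001,  0.001, -0.001, -0.   ,  0.   , -0.001]), 'tau': array([-1.0000e-03, -5.2058e+01, -1.3000e-02, -2.4375e+01, -5.7000e-02,
        1.8000e-02,  0.0000e+00]), 'ee_pos': array([0.142, 0.634, 0.214]), 'tcp_rot': array([[ 0.976, -0.   ,  0.219],
       [-0.219, -0.002,  0.976],
       [ 0.   , -1.   , -0.002]]), 'wrist_force': array([-0.904, -0.167,  0.519]), 'moment': array([ 0.031, -0.031, -0.   ]), 'gripper_width': np.float64(0.092)}
top {'intrinsics': array([[445.14648003,   0.        , 319.14528392],
       [  0.        , 445.14648003, 238.49119722],
       [  0.        ,   0.        ,   1.        ]]), 'eye': array([0.32343722, 0.00111285, 1.06017944]), 'rotation': array([[ 0.02673277,  0.98550989, -0.16749811],
       [-0.99963197,  0.02558128, -0.00902887],
       [-0.00461323,  0.16767783,  0.98583105]])}
bay [([0.436, -0.209, -0.002], 0.57)]
groove_nominal [([0.436, -0.213, 0.028], 0.9)]
rail_nominal [([0.556, -0.194, 0.04], 0.9), ([0.485, 0.217, 0.044], 0.53)]Traceback (most recent call last):
  File "<stdin>", line 8, in <module>
ValueError: it knows: bay, bearing, carton_blue, carton_orange, filter_can, groove_nominal, mallet, panel_edge, panel_grip, panel_tongue, rail_nominal, screwdriver
```

Run:
```python
from station import *
import cv2, numpy as np
for c in ["top","scene"]:
    p,d=viewer.read_camera(c); cv2.imwrite(f"pics/{c}0.png",p[:,:,::-1]); np.save(f"pics/{c}0d.npy",d)
    if c=="scene": print(c,viewer.camera_info(c))
    for n in ["bay","groove_nominal","rail_nominal","panel_grip","panel_tongue","panel_edge","carton_orange","carton_blue","filter_can","bearing","screwdriver","mallet"]:
        print(n,[(np.round(r["at"],3).tolist(),round(r["score"],2)) for r in tip_of(c,n)])
```

```text
bay [([0.434, -0.209, -0.0], 0.67), ([0.426, 0.233, 0.009], 0.34)]
groove_nominal [([0.433, -0.21, 0.029], 0.85)]
rail_nominal [([0.553, -0.195, 0.039], 0.88)]
panel_grip [([0.485, 0.214, 0.045], 0.89), ([0.216, 0.367, 0.066], 0.83), ([0.531, -0.478, 0.002], 0.73)]
panel_tongue [([0.183, 0.448, 0.018], 0.75), ([0.422, 0.234, 0.006], 0.72), ([0.531, -0.478, -0.002], 0.41), ([0.434, -0.208, -0.002], 0.37)]
panel_edge [([0.255, 0.278, 0.034], 0.93), ([0.55, 0.199, 0.021], 0.64), ([0.4, -0.016, -0.002], 0.21)]
carton_orange [([0.738, -0.005, 0.001], 0.79)]
carton_blue [([0.716, 0.233, -0.001], 0.7)]
filter_can [([0.737, -0.245, 0.0], 0.64)]
bearing [([0.399, -0.019, 0.001], 0.57)]
screwdriver [([0.493, 0.467, 0.002], 0.96)]
mallet [([0.535, -0.477, 0.001], 0.83)]
scene {'intrinsics': array([[446.22732481,   0.        , 320.3747205 ],
       [  0.        , 446.22732481, 239.26093066],
       [  0.        ,   0.        ,   1.        ]]), 'eye': array([1.32957779, 0.20010272, 0.94919749]), 'rotation': array([[-0.24062371, -0.69511378,  0.67743417],
       [ 0.97061344, -0.17457195,  0.16563268],
       [ 0.00312745,  0.69738186,  0.71669293]])}
bay [([0.438, -0.207, -0.003], 0.67)]
groove_nominal []
rail_nominal [([0.549, -0.201, 0.037], 0.56)]
panel_grip [([0.218, 0.367, 0.062], 0.87), ([0.488, 0.216, 0.045], 0.73)]
panel_tongue [([0.428, 0.232, 0.011], 0.67), ([0.186, 0.444, 0.021], 0.65)]
panel_edge [([0.252, 0.275, 0.033], 0.88), ([0.556, 0.203, 0.027], 0.71)]
carton_orange [([0.749, -0.004, 0.001], 0.76)]
carton_blue [([0.719, 0.23, 0.006], 0.68)]
filter_can [([0.736, -0.25, -0.001], 0.82), ([0.743, -0.002, -0.002], 0.45)]
bearing [([0.403, -0.018, -0.001], 0.63)]
screwdriver [([0.493, 0.462, -0.003], 0.57)]
mallet [([0.534, -0.479, 0.003], 0.88)]
```

View pics/top0.png

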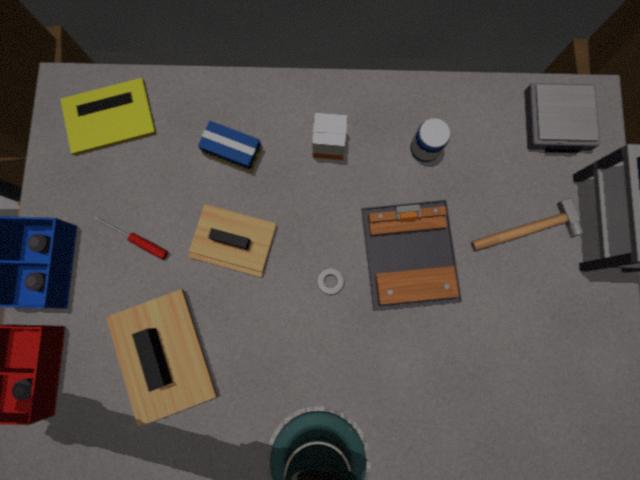

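View pics/scene0.png

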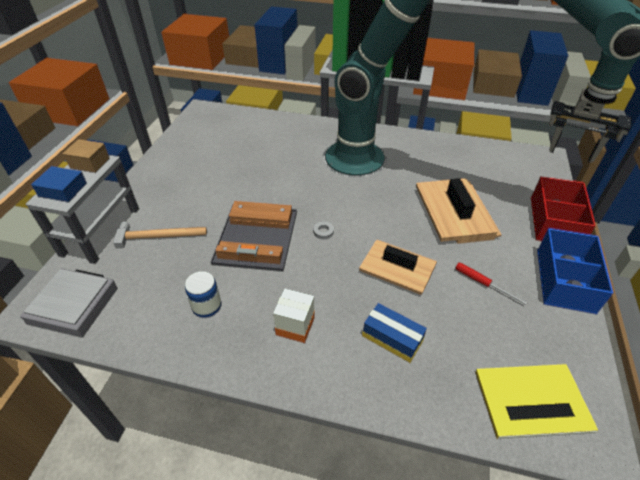

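Top view candidates for the panel with the grip block are the small pale panel at (229,239), the large pale panel at (152,358), the yellow lid with a black slot at (105,104) and the grey box at (565,115). I choose the small panel at (229,239). The bay is at (410,255), with the fixed board at (417,287) and the catch at (408,212). Next I'll measure with depth and check one close crop.

```bash
cat > geo.py <<'E'
import numpy as np, cv2
from station import *
def cloud(d,K,eye,R):
    v,u=np.mgrid[0:480,0:640]
    p=np.stack([(u-K[0,2])/K[0,0]*d,-(v-K[1,2])/K[1,1]*d,-d],-1)
    w=p@R.T+eye; w[d<=0]=np.nan; return w
def camcloud(c,d):
    i=viewer.camera_info(c); return cloud(d,i["intrinsics"],i["eye"],i["rotation"])
def wristcloud(save=None):
    s=env.sense(); p,d=viewer.read_camera("wrist"); i=viewer.camera_info("wrist"); T=i["T_tool_cam"]
    R=s["tcp_rot"]@T[:3,:3]; e=s["ee_pos"]+s["tcp_rot"]@T[:3,3]
    if save: cv2.imwrite(save,p[:,:,::-1])
    return p,cloud(d,i["intrinsics"],e,R)
def rect(w,box,z0,z1):
    x0,x1,y0,y1=box
    m=(w[...,0]>x0)&(w[...,0]<x1)&(w[...,1]>y0)&(w[...,1]<y1)&(w[...,2]>z0)&(w[...,2]<z1)
    q=w[m]; 
    if len(q)<5: return None
    r=cv2.minAreaRect((q[:,:2]*1000).astype(np.float32))
    return len(q),np.round(r[0],1),np.round(r[1],1),round(r[2],2),np.round(np.percentile(q[:,2]*1000,[5,50,95]),1)
E
python3 - <<'E'
from geo import *
i=viewer.camera_info("wrist"); print({k:np.round(v,3) for k,v in i.items()})
for c in ["top","scene"]:
    w=camcloud(c,np.load(f"pics/{c}0d.npy"))
    print(c,"panel",rect(w,(.37,.62,.08,.34),.016,.032)); print("block",rect(w,(.37,.62,.08,.34),.05,.075))
    print("big",rect(w,(.05,.37,.2,.5),.016,.05)); print("bigblock",rect(w,(.05,.37,.2,.5),.055,.1))
    print("tray",rect(w,(.32,.65,-.36,-.05),.006,.06)); 
    print("board",rect(w,(.32,.46,-.36,-.05),.036,.044)); print("rail",rect(w,(.52,.65,-.36,-.05),.036,.044));print("housing",rect(w,(.52,.65,-.36,-.05),.047,.055))
p=cv2.imread("pics/top0.png")[180:320,180:480]; cv2.imwrite("pics/crop0.png",cv2.resize(p,None,fx=2.6,fy=2.6,interpolation=cv2.INTER_CUBIC))
E
```

```text
{'intrinsics': array([[412.712,   0.   , 318.568],
       [  0.   , 412.712, 243.142],
       [  0.   ,   0.   ,   1.   ]]), 'T_tool_cam': array([[ 0.   , -0.958, -0.288, -0.081],
       [ 0.001,  0.288, -0.958, -0.17 ],
       [ 1.   , -0.   ,  0.001,  0.   ],
       [ 0.   ,  0.   ,  0.   ,  1.   ]])}
top panel (3407, array([454.5, 226. ]), array([181.6, 210.1]), 76.26, array([20.6, 24.2, 27.5]))
block (446, array([489.8, 216.6]), array([90.2, 24.4]), 76.24, array([59.4, 64.1, 67. ]))
big (8102, array([220.5, 363. ]), array([254.2, 188.1]), 22.02, array([20.6, 33.5, 36.9]))
bigblock (1346, array([219.2, 365.4]), array([126.7,  36.3]), 21.78, array([61.1, 89.5, 92.8]))
tray (7125, array([ 488.5, -209. ]), array([329.7, 301.5]), 2.75, array([ 6.4, 29.1, 44.4]))
board (2343, array([ 396. , -216.6]), array([ 70.2, 180.8]), 7.25, array([37.2, 40. , 42.8]))
rail (464, array([ 559.1, -195.9]), array([ 25.5, 180.4]), 7.26, array([37.2, 40.4, 43.4]))
housing (274, array([ 563.7, -195.4]), array([32.4, 55. ]), 7.51, array([47.5, 50. , 53.6]))
scene panel (1823, array([455.3, 225.5]), array([180.9, 214. ]), 76.37, array([19.8, 23.9, 27.3]))
block (338, array([489.5, 217.7]), array([89.6, 30.9]), 74.47, array([52.2, 62.9, 66.5]))
big (2855, array([221.6, 363.2]), array([262.2, 190.2]), 21.95, array([19.9, 33.3, 37.6]))
bigblock (598, array([219.7, 365.9]), array([134.1,  37.9]), 22.26, array([58.7, 87.7, 92.4]))
tray (3671, array([ 506.3, -221.2]), array([310.9, 274. ]), 8.85, array([ 6.6, 25.9, 43.8]))
board (950, array([ 396.4, -216.1]), array([ 76.9, 181.1]), 6.88, array([36.9, 39.8, 42.7]))
rail (297, array([ 564. , -194.3]), array([ 29.8, 180.2]), 7.1, array([36.8, 39.9, 42.9]))
housing (144, array([ 565.6, -195.2]), array([32.7, 55.1]), 5.87, array([47.4, 50.1, 53. ]))
```

View pics/crop0.png

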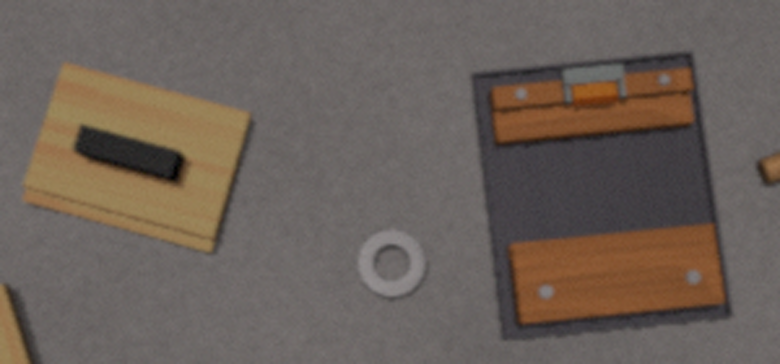

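The crop shows the small pale panel with its tongue on the lower edge (crop 120,220) and a 24x90 mm block, which matches the description. The larger one has a 36x127 mm block, so it is the decoy. In the bay, the fixed board is at crop (620,275) and the orange catch at (595,92), both in clear view. Now I'll hover over the panel and refine the measurement with the wrist camera.

```bash
cat >> geo.py <<'E'
def yaw(a): 
    c,s=np.cos(a),np.sin(a); return np.array([[c,-s,0],[s,c,0],[0,0,1.]])
def toolR(P,sg): # P columns: panel axes; sg: sign of jaw axis along panel x
    y=-P[:,2]; z=sg*P[:,0]; return np.stack([np.cross(y,z),y,z],1)
G=np.array([.4307,-.2122,0.]); BY=np.radians(7.25); SG=1; HZ=.029; DX=.052; DY=0.
def bay_tcp(X0,Z0,th,sg=None):  # shoulder-underside corner at bay(real) X0,Z0 (m), tilt th deg
    t=np.radians(th); B=yaw(BY); c,s=np.cos(t),np.sin(t)
    P=B@np.array([[c,0,-s],[0,1,0],[s,0,c]])
    pos=G+B@np.array([X0,0,Z0])+P@np.array([DX,DY,HZ])
    return pos,toolR(P,SG if sg is None else sg)
E
python3 - <<'E'
from geo import *
pg=np.array([.4898,.2166]); pa=np.radians(-13.76)
best=None
for sg in (1,-1):
    R=toolR(yaw(pa),sg)
    qs=[solver.inverse_kinematics([*pg,z],R) for z in (.25,.029)]+[solver.inverse_kinematics(*bay_tcp(x,z,t,sg)) for x,z,t in ((.03,.12,13.5),(.03,.02,13.5),(.005,.02,13.5),(.004,.018,8))]
    print(sg,[None if q is None else np.round(q,2).tolist() for q in qs])
    if best is None and all(q is not None for q in qs): best=sg
print(best, env.sense()["t"])
E
```

```text
1 [[-0.94, 0.25, 0.55, 1.87, -0.15, 1.06, -0.57], [-0.84, 0.58, 0.46, 2.03, -0.43, 0.63, -0.34], [-0.39, 0.36, 0.94, 2.12, -0.68, 0.72, 1.12], [0.21, 0.44, 0.22, 2.14, -0.54, 0.41, 1.0], [-0.13, 0.48, 0.67, 2.21, -0.94, 0.53, 1.4], [0.12, 0.46, 0.32, 2.13, -0.45, 0.49, 0.92]]
-1 [[-0.5, 0.24, 0.02, 1.85, -0.01, 1.06, 2.43], [-0.36, 0.55, -0.15, 1.99, 0.14, 0.6, 2.3], [-0.62, 0.62, 1.36, 2.13, -1.01, 0.96, -1.72], [-0.45, 0.73, 1.11, 2.18, -1.25, 0.82, -1.53], [-0.44, 0.69, 1.11, 2.23, -1.25, 0.8, -1.49], [-0.46, 0.74, 1.11, 2.16, -1.12, 0.83, -1.63]]
1 1.5
```

Run:
```python
from geo import *
pg=np.array([.4898,.2166]); pa=np.radians(-13.76); R=toolR(yaw(pa),1)
env.reach([*pg,.25],R); print(env.sense()["t"])
p,w=wristcloud("pics/w1.png")
print(np.round(np.nanpercentile(w[...,2],[1,50,99]),3))
print("block",rect(w,(.4,.6,.12,.32),.054,.072),"panel",rect(w,(.37,.62,.08,.34),.016,.032))
s=env.sense(); print(np.round(s["joint_positions"],2),np.round(s["ee_pos"],4))
```

```text
3.4667
[-0.001  0.002  0.362]
block (2724, array([489.3, 216.5]), array([90.6, 23.7]), 75.94, array([63. , 64.3, 65.5])) panel (19610, array([452.7, 225.3]), array([180.7, 210.7]), 76.03, array([23. , 24.3, 25.6]))
[-0.94  0.25  0.55  1.87 -0.15  1.06 -0.57] [0.4893 0.218  0.2498]
```

Run:
```python
from geo import *
pg=np.array([.4894,.2165]); pa=np.radians(-13.97); R=toolR(yaw(pa),1)
def st(l): s=env.sense(); print(l,round(s["t"],2),np.round(s["ee_pos"],4),"F",np.round(s["wrist_force"],2),"M",np.round(s["moment"],2),round(s["gripper_width"],4))
env.movel([*pg,.07],R,rate=.15); st("above")
env.movel([*pg,.029],R,rate=.08); st("down")
effector.grasp(35); st("grasp")
s=env.sense(); p0=s["ee_pos"]
env.movel([*p0[:2],.06],R,rate=.06); st("lift")
env.movel([*p0[:2],.15],R,rate=.15); st("lift2")
# carry to a hover over the bay, tilted, while looking from there first
pos,Rt=bay_tcp(.030,.13,13.5)
env.movel(pos,Rt,rate=.15); env.pause(.3); st("hover")
print(np.round(env.sense()["joint_positions"],2),np.round(pos,4))
p,d=viewer.read_camera("scene"); cv2.imwrite("pics/s2.png",cv2.resize(p[120:320,160:480],None,fx=2.2,fy=2.2)[:,:,::-1])
```

```text
above 4.87 [0.49   0.2168 0.0707] F [ 0.55  0.32 -0.3 ] M [-0.03  0.04 -0.03] 0.0917
down 5.53 [0.4894 0.2163 0.0287] F [-0.12 -0.15 -0.62] M [-0.13  0.11  0.04] 0.0921
grasp 6.56 [0.489  0.2165 0.0289] F [-1.1  -0.38  1.92] M [-0.09  0.38  0.07] 0.024
lift 7.22 [0.4889 0.2167 0.0602] F [-0.54 -0.91 -3.24] M [-0.03  0.09 -0.  ] 0.0241
lift2 7.97 [0.4882 0.2163 0.1492] F [-1.62  0.33 -3.78] M [-0.08  0.16  0.02] 0.0233
hover 11.22 [ 0.504  -0.2028  0.1703] F [ 0.07  0.28 -2.32] M [-0.12  0.47  0.01] 0.0241
[-0.08  0.26  0.55  2.09 -0.43  0.67  0.89] [ 0.5039 -0.2029  0.1703]
```

View pics/s2.png

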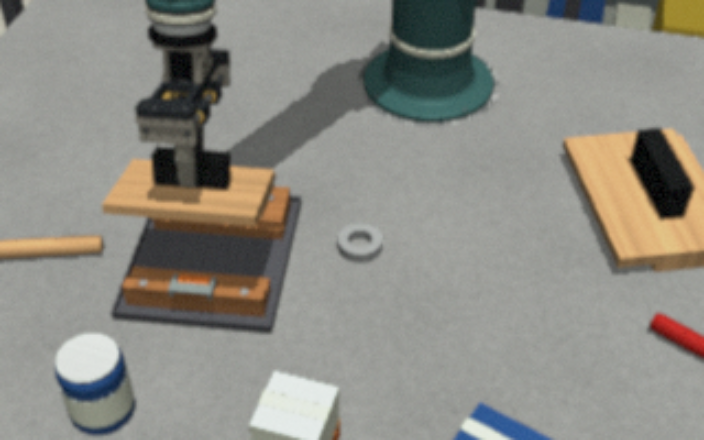

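The panel is held tilted above the bay with its free edge toward the catch (crop 190,190), and its ends line up with the board. I'll check its pose in the hand, then descend and feel for the groove.

```bash
cat >> geo.py <<'E'
def force(n=6):
    F=[];M=[]
    for _ in range(n): s=env.sense(); F.append(s["wrist_force"]); M.append(s["moment"]); env.pause(.02)
    return yaw(BY).T@np.mean(F,0), yaw(BY).T@np.mean(M,0), s
def go(X0,Z0,th,rate=.05): env.movel(*bay_tcp(X0,Z0,th),rate=rate)
def pose(s,th): # actual X0,Z0 for the sensed TCP
    pos,_=bay_tcp(0,0,th); return np.round((yaw(BY).T@(s["ee_pos"]-pos))*1000,1)
E
python3 - <<'E'
from geo import *
s=env.sense(); p,w=wristcloud("pics/w2.png")
q=(w-s["ee_pos"])@s["tcp_rot"]; q=q[np.isfinite(q).all(-1)]*1000
print(len(q),np.round(np.percentile(q[:,1],[5,25,50,75]),1))
m=(np.abs(q[:,1]-5)<10)&(np.abs(q[:,0])<100)&(q[:,2]>-60)&(q[:,2]<80)
a=q[m]; 
for _ in range(3):
    A=np.c_[a[:,0],a[:,2],np.ones(len(a))]; c=np.linalg.lstsq(A,a[:,1],rcond=None)[0]; r=a[:,1]-A@c; a=a[np.abs(r)<2.5]
print("top plane y at tcp %.2f slopes deg x %.2f z %.2f n %d"%(c[2],*np.degrees(c[:2]),len(a)), "x ext",np.round(np.percentile(a[:,0],[.5,99.5]),1),"z ext",np.round(np.percentile(a[:,2],[.5,99.5]),1))
F,M,s=force(); print("base",np.round(F,2),np.round(M,2))
if abs(np.degrees(c[1]))<1.5:
    go(.0247,.045,13.5,.08); go(.0247,.0205,13.5,.05); F,M,s=force(); print("low",np.round(F,2),np.round(M,2),pose(s,13.5),round(s["t"],2))
E
```

```text
305984 [-111.1    4.   102.5  165.1]
top plane y at tcp 4.94 slopes deg x 0.01 z 0.04 n 57364 x ext [-90.1  88.2] z ext [-50.8  68.2]
base [ 0.05  0.11 -3.64] [-0.06  0.51 -0.02]
low [ 0.16  0.21 -3.73] [-0.08  0.51 -0.02] [24.8 -0.2 20.7] 13.37
```

Run:
```python
from geo import *
F0,M0,s=force(8)
go(.0105,.0205,13.5,.05)
x=.0105
while x>-.004:
    F,M,s=force(4); d=F-F0; print(round(x*1e3,1),pose(s,13.5),np.round(d,1),np.round(M-M0,2),round(s["t"],2))
    if d[0]>4 or np.linalg.norm(d)>8: break
    x-=.0008; go(x,.0205,13.5,.03)
```

```text
10.5 [10.5 -0.1 20.7] [ 0.3 -0.2  0.1] [-0.04 -0.01 -0.  ] 14.0
9.7 [ 9.8  0.  20.5] [-0.2 -0.1  0.2] [-0.03  0.01  0.  ] 14.32
8.9 [ 8.9  0.  20.5] [-0.1  0.2  0.2] [-0.04 -0.01  0.  ] 14.63
8.1 [ 8.1  0.  20.5] [-0.1  0.5  0.2] [-0.04  0.    0.02] 14.95
7.3 [ 7.3  0.  20.5] [-0.1  0.7 -0.1] [-0.03 -0.03  0.01] 15.27
6.5 [ 6.5 -0.  20.5] [0.3 0.5 0. ] [-0.   -0.02  0.  ] 15.58
5.7 [ 5.7 -0.  20.5] [0.4 0.4 0.3] [-0.05 -0.   -0.01] 15.9
4.9 [ 4.9 -0.  20.5] [ 0.2  0.  -0.2] [-0.02 -0.01  0.  ] 16.22
4.1 [ 4.1 -0.  20.5] [0.8 0.4 0.6] [-0.03 -0.    0.01] 16.53
3.3 [ 3.3 -0.  20.5] [ 0.1  0.1 -0.3] [-0.03 -0.03  0.01] 16.85
2.5 [ 3.  -0.1 20.7] [ 2.6 -0.1 -0.1] [-0.01 -0.55 -0.01] 17.17
1.7 [ 2.9 -0.1 21. ] [ 5.4  0.4 -1.5] [ 0.05 -1.3  -0.04] 17.48
```

Contact is at X0 = 3.0 mm against an expected 4.7, so the real mouth is 1.7 mm nearer than vision gave. The tongue is in the groove. Next I'll lower the free edge onto the ramp.

```bash
sed -i 's/^G=.*/&\nG=G+yaw(BY)@np.array([-.0017,0,0])/' geo.py; grep -n "^G=" geo.py
cat >> geo.py <<'E'
def X0of(th,Z0,g=.0007):
    t=np.radians(th); return .024*np.sin(t)-max(0,Z0+.024*np.cos(t)-.040)*np.tan(t)+g
def Z0of(th,up=.0009):
    t=np.radians(th); return .024-(-.012*np.sin(t)+.008*np.cos(t))+up
E
python3 - <<'E'
from geo import *
th=13.5; go(.0055,.0205,th,.03); F0,M0,s=force(8); print(np.round(F0,1),np.round(M0,2))
while th>6:
    th-= 1 if th>9.6 else .4
    Z=Z0of(th); X=X0of(th,Z); go(X,Z,th,.02)
    F,M,s=force(4); d=F-F0; print(round(th,1),np.round([X*1e3,Z*1e3],1),pose(s,th),np.round(d,1),np.round(M-M0,2),round(s["t"],2))
    if np.linalg.norm(d)>3 or abs(M-M0)[1]>.35: break
E
```

```text
25:G=np.array([.4307,-.2122,0.]); BY=np.radians(7.25); SG=1; HZ=.029; DX=.052; DY=0.
26:G=G+yaw(BY)@np.array([-.0017,0,0])
[ 0.5  0.2 -3.5] [-0.01  0.39  0.  ]
12.5 [ 5.2 19.7] [ 4.8  0.1 19.5] [-0.5 -0.1 -0.2] [-0.05  0.08 -0.01] 18.18
11.5 [ 4.9 19.5] [ 4.5  0.1 19.3] [-0.8  0.  -0.3] [-0.06  0.05  0.01] 18.5
10.5 [ 4.6 19.2] [ 4.2  0.  19.1] [-0.8  0.3  0.1] [-0.07  0.01 -0.02] 18.82
9.5 [ 4.2 19. ] [ 3.9  0.1 18.9] [-0.9 -0.1 -0.3] [-0.06 -0.02  0.  ] 19.13
9.1 [ 4.1 18.9] [ 3.9  0.  18.8] [-0.6 -0.  -0.1] [-0.06 -0.04  0.01] 19.45
8.7 [ 3.9 18.8] [ 3.8 -0.  18.8] [-0.9 -0.3  1. ] [-0.08  0.01 -0.  ] 19.77
8.3 [ 3.8 18.7] [ 3.4 -0.2 18.5] [-2.5 -1.2  0.3] [-0.28  0.41 -0.08] 20.08
```

Run:
```python
from geo import *
F0=np.array([.5,.2,-3.5]); th=8.3; Z=Z0of(th); X=X0of(th,Z)
for k in range(6):
    X-=.0003; Z-=.0004; go(X,Z,th,.02); F,M,s=force(4); d=F-F0
    print(np.round([X*1e3,Z*1e3],1),pose(s,th),np.round(d,1),np.round(M,2),round(s["t"],2))
    if d[2]>2.5 or np.linalg.norm(d)>6: break
p,w=wristcloud("pics/w3.png")
p,d=viewer.read_camera("scene"); cv2.imwrite("pics/s3.png",cv2.resize(p[180:300,190:330],None,fx=5,fy=5)[:,:,::-1])
```

```text
[ 3.5 18.3] [ 3.4 -0.1 18.3] [-2.4 -1.4  0.5] [-0.33  0.78 -0.08] 20.4
[ 3.2 17.9] [ 3.3 -0.1 18. ] [-2.5 -0.9  0.8] [-0.33  0.6  -0.09] 20.72
[ 2.9 17.5] [ 3.3 -0.  17.8] [-1.2 -0.6  3.4] [-0.15  0.45 -0.05] 21.03
```

View pics/s3.png

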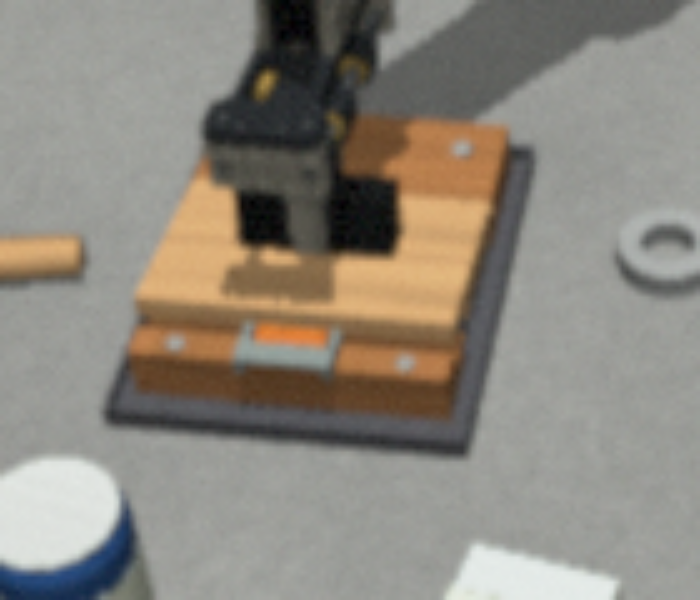

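The panel is hooked and resting on the catch ramp, its free edge just before the orange catch (crop 290,335) and its ends in line with the board. I'll release it, retract and check its pose.

Run:
```python
from geo import *
effector.release(); s=env.sense(); print(round(s["t"],2),round(s["gripper_width"],4))
env.movel(s["ee_pos"]-s["tcp_rot"][:,1]*.1,rate=.12)
pos=G+yaw(BY)@np.array([.094,0,.14]); R=toolR(yaw(BY),1)
env.movel(pos,R,rate=.15); s=env.sense(); print(round(s["t"],2))
p,w=wristcloud("pics/w4.png")
q=(w-G)@yaw(BY)*1000; q=q[np.isfinite(q).all(-1)]
a=q[(q[:,0]>5)&(q[:,0]<112)&(np.abs(q[:,1])<85)&(q[:,2]>36)&(q[:,2]<62)]
for _ in range(4):
    A=np.c_[a[:,0],a[:,1],np.ones(len(a))]; c=np.linalg.lstsq(A,a[:,2],rcond=None)[0]; a=a[np.abs(a[:,2]-A@c)<2.5]
print("tilt x %.2f y %.2f z0 %.1f n %d"%(*np.degrees(np.arctan(c[:2])),c[2],len(a)), np.round(np.percentile(a[:,:2],[.5,99.5],axis=0),1).tolist())
effector.grasp(20); s=env.sense(); print(round(s["t"],2),round(s["gripper_width"],4))
```

```text
22.23 0.0924
23.77
tilt x 8.29 y -0.03 z0 41.8 n 29647 [[5.6, -84.1], [111.6, 84.5]]
25.17 0.0002
```

Run:
```python
from geo import *
R=toolR(yaw(BY),1); P=lambda z:G+yaw(BY)@np.array([.094,0,z])
env.movel(P(.062),R,rate=.1); F0,M0,s=force(8); z=.060; env.movel(P(z),R,rate=.03); hit=False
for k in range(60):
    F,M,s=force(3); d=F-F0; za=s["ee_pos"][2]
    print(round(z*1e3,1),round(za*1e3,1),np.round(d,1),round(s["t"],2))
    if d[2]>20 or (za<.0405 and d[2]>6): break
    z-= .001 if d[2]<8 else .0006
    env.movel(P(z),R,rate=.02)
```

```text
60.0 60.1 [-0.1 -0.1 -0.1] 26.52
59.0 59.0 [-0.  -0.3  0.1] 26.82
58.0 57.9 [-0.5 -0.1  0.4] 27.12
57.0 57.0 [-0.1 -0.2  0.4] 27.42
56.0 56.2 [-1.3  0.4  3.7] 27.72
55.0 55.4 [-1.1  0.5  5.8] 28.02
54.0 54.6 [-1.4  0.7  7.2] 28.32
53.0 53.8 [-1.7  1.1  9.6] 28.62
52.4 53.4 [-1.8  1.4 10.7] 28.92
51.8 52.9 [-2.   1.5 11.9] 29.22
51.2 52.4 [-2.4  1.  13.1] 29.52
50.6 51.4 [-0.8  0.3  7.8] 29.82
49.6 50.4 [-0.3  0.8  8.9] 30.12
49.0 49.7 [-0.1  0.8  8. ] 30.42
48.4 49.0 [0.4 1.  5.9] 30.72
47.4 47.7 [2.4 0.  3.3] 31.02
46.4 46.1 [ 1.1 -0.3  1.4] 31.32
45.4 45.0 [0.4 0.  0.5] 31.62
44.4 44.2 [ 0.1 -0.9 -0.1] 31.92
43.4 43.3 [ 0.3 -0.7  0.5] 32.22
42.4 42.4 [-0.1 -0.2  0.9] 32.52
41.4 41.3 [-0.2  0.   0.5] 32.82
40.4 40.5 [-0.1 -0.4  1.4] 33.12
39.4 40.4 [-2.6  1.  10.4] 33.42
```

The force peaked at 13 N, then dropped, and the panel bottomed at z 40.4. I'll retract and check.

Run:
```python
from geo import *
R=toolR(yaw(BY),1); B=yaw(BY)
env.movel(G+B@np.array([.094,0,.06]),R,rate=.06); env.movel(G+B@np.array([.06,0,.26]),R,rate=.15)
s=env.sense(); print(round(s["t"],2),np.round(s["wrist_force"],1))
p,w=wristcloud("pics/w5.png")
q=(w-G)@B*1000
def fit(m):
    a=q[m]
    for _ in range(4):
        A=np.c_[a[:,0],a[:,1],np.ones(len(a))]; c=np.linalg.lstsq(A,a[:,2],rcond=None)[0]; a=a[np.abs(a[:,2]-A@c)<2.5]
    return np.round(np.degrees(np.arctan(c[:2])),2),round(c@[52,0,1],2),len(a),np.round(np.percentile(a[:,:2],[.3,99.7],axis=0),1).tolist()
y=np.abs(q[...,1]); z=q[...,2]; x=q[...,0]
print("panel",fit((x>8)&(x<110)&(y<88)&(z>34)&(z<50)))
m=(x>-60)&(x<130)&(z>36)&(z<44); print("ends panel",np.round(np.percentile(q[m&(x>10)&(x<100)][:,1],[.3,99.7]),1),"board",np.round(np.percentile(q[m&(x<-8)][:,1],[.3,99.7]),1))
m=(x>20)&(x<80)&(z>70)&(z<90)&(y<60); print("block centre",np.round([np.percentile(q[m][:,k],[.5,99.5]).mean() for k in (0,1)],1))
rgb=p.astype(int); o=(rgb[...,0]>170)&(rgb[...,0]-rgb[...,2]>110)&(x>100)&(x<140)&(y<30); print("orange",o.sum(),np.round(np.percentile(q[o],[2,50,98],axis=0),1).tolist() if o.sum() else "")
uv=np.argwhere((x>95)&(x<145)&(y<50)); r0,c0=uv.min(0); r1,c1=uv.max(0); print(r0,r1,c0,c1)
a=cv2.resize(p,(640,480)); b=cv2.resize(p[r0:r1,c0:c1],(640,max(60,int(640*(r1-r0)/(c1-c0)))))
cv2.imwrite("pics/w5v.png",cv2.resize(np.vstack([a,b])[:,:,::-1],None,fx=.75,fy=.75)[:600])
```

```text
35.42 [ 0.1 -0.6  0.1]
panel (array([-0.05, -0.02]), np.float64(40.31), 16132, [[8.3, -86.9], [109.7, 87.8]])
ends panel [-88.7  89.6] board [-89.7  89.5]
block centre [52.8  0.1]
orange 486 [[122.7, -18.3, 47.3], [128.4, -0.1, 48.7], [134.1, 17.9, 50.4]]
155 479 354 639
```

View pics/w5v.png

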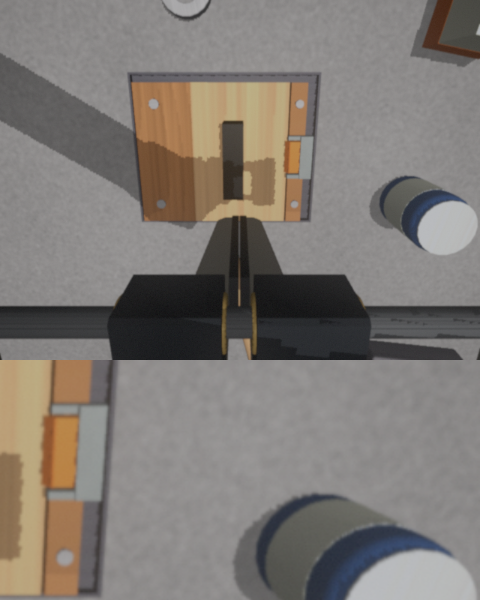

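The wrist view shows the panel flat in the gap (235,160), its ends level with the board and the orange catch overlapping its free edge (290,157; lower crop 50,450). I'm handing the job in.

Run:
```python
from station import *
workorder.finish_job(); print(env.sense()["t"])
```

```text
the job is handed in; nothing more can be done
the job is handed in; nothing more can be done
```

The small panel is in the tray gap, flat and held by the catch, and I handed the job in at about 35 s of robot time (limit 69 s). `finish_job` gives no verdict, so this rests on my own checks.

- **Tongue:** I gripped the block, held the panel at 13.5° and slid the tongue in until the lip pushed back with about 5 N. The groove was 1.7 mm nearer than the camera measurement.
- **Catch:** I lowered the panel onto the ramp, where it rested at 8.3°, and let go. Pressing near the free edge peaked at about 13 N, then the force fell away and the panel bottomed on the ledge at about 10 N.

The last wrist-camera checks, after backing away:

| Check | Measured | Required |
|---|---|---|
| Panel tilt | 0.05° | under 1.4° (0.025 rad) |
| Panel top height | 40.3 mm | 40 ± 1.7 mm |
| Ends off the fixed board's | about 1 mm or less | within 10 mm |
| Block centre from the groove mouth (x) | 52.8 mm | 52 to 54 mm when home |

- **Catch position:** I judged that the catch had sprung back from the picture, where it overlaps the free edge, and from the force drop. I did not measure its travel.
- **Bystanders:** I saw no sign that any had been touched, but I did not measure their positions again at the end.
- **Failed checks:** None failed. The only disagreement was the 1.7 mm groove offset.

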